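# Open the dial-locked key safe and hold it up

## Robot

A 6-joint arm with a two-finger parallel gripper is mounted at the origin on a cart in front of the work surface, level with it; the furniture and walls round the work are solid. World frame = base frame: x ahead of the robot, y to its left, z up, the work surface at z = 0. Lengths are in m, angles in degrees, forces in N, time in s.
With the tool pointing down it reaches from about 0.25 to 0.725 m from the base axis. Payload 9.7 kg.
Tool frame: the origin (TCP) lies on the centre line of the jaws, within the pads' length; the fingertips stand 19 mm ahead of it and the grasp point (between the pads) is the TCP; z points along the fingers, y is the direction in which the jaws open and shut (so a half turn about z gives the same grasp; the last joint's range is limited). The gripper opens to 85 mm and grips with 20 to 120 N. Pads are 22 mm wide; open, the fingers measure 114 mm over their backs; the gripper's body (76 mm by 85 mm) begins 54 mm behind the grasp point. The pads swing forward as they close: fully open they stand 13 mm farther back than shut.
Start: joints at [63.999, 4.979, 10.078, 95.1, 0, 90], TCP at [0.241, 0.494, 0.25] pointing down, gripper open.
Joint ranges: [-179.16, 179.16], [-48.56, 103.87], [-65.8, 70.77], [-126.05, 130.52], [-82.76, 87.17], [-180, 180]. Speed limits (degrees/s): [127.2, 127.2, 147.25, 180, 180, 180].

## Interface

Orientations are given as [roll, pitch, yaw] about the fixed x, y, z axes, in that order (R = Rz(yaw) Ry(pitch) Rx(roll)).
In Python, from workcell import bot gives the robot as it stands.
- The arm moves only by the tool servo_tool, never from a script. Its argument "motion" is a list that holds one entry, the list of rows, each a list of 6 numbers: the shift along the tool's x, y, z in mm, then the turn, a rotation vector about the tool's x, y, z in rad. A call has 1 to 5 rows; each row shifts and turns the commanded pose from where the row before left it, along the tool's axes as they then stand; what a row does not reach is not made up. A row lasts 1/10 s, in which the tool goes at most 50 mm and 8.59 degrees, less where a joint would pass 70% of its speed; a pose out of reach is approached as far as the arm can. A call is refused whole if a number of a shift passes 50 or a number of a turn 0.15, either way. A call with a gripper value outside its range is refused whole. "gripper" is the finger opening in mm, from 0 to 85.4, set as the call begins (left out, the last holds). The fingers move at their own pace and stop on an object; "newtons" is the grip in N (left out, the last holds). Time passes only in rows, so rows that do not move let the fingers close. It gives the time, the measured TCP pose, the force and the opening at its end, in the units of the state.
- bot.get_obs(): the state, without advancing time (a new reading comes with each control period).
- bot.camera(name): name is "side" or "top" or "wrist"; returns a dict with "color" (480x640x3 uint8, red, green, blue), "fx", "fy", "cx", "cy" (pixels), "k1" (the pictures are not rectified: a ray, as slopes to the right and down, at radius r is drawn at 1 + k1 r^2 times it, then the intrinsics apply), "R" (3x3) and "t" (3): a world point X has camera coordinates R X + t. Camera axes: x right, y down, z forward; pixel columns grow to the right and rows downward; lengths in m; the calibration is good to about 2 mm. A picture is of the moment at which its call begins. There is no depth.
- bot.job_done(): hands the job in, once; it reports no verdict.
Trained networks look in a picture, given as the dict that the camera call returned (one of the last four; its "shot" number tells which), for a name from the list of things; names that differ only in an ending like _2 or _b are one class to them, and where a whole thing is asked for, a point or a joint stands for the part that bears it (a point fixed in the world has none). Each returns a list of dicts, best first, with "confidence" (0 to 1); they miss things now and then, are a little off and sometimes report something else, mostly with a low value. They report only what shows in the picture. A call takes as long as a camera call.
- bot.look_for(picture, label): "rect" ([left, top, width, height] in pixels, round what is visible of it).
The state is a dict: "time": time; "q": joint angles; "qd": joint speeds; "joint_efforts": joint torques, N m; "ee_pos": TCP position; "tcp_rot": TCP orientation; "wrist_force": force on the tool from outside, world axes, zero at the start; "torque": the same for the moment, N m; "opening": finger opening in m.
Only numpy, scipy, OpenCV 4.12 (cv2) and the standard library are available. Lean on these libraries where they do the work, as an engineer would, in place of code of your own. Each camera call takes 0.05 s, during which the arm holds its last target.

## Task

The workshop's key safe is hasped into its cradle on the bench. Press its clearing plunger fully down to its stop, then turn its dial until it clicks in with the pointer at the long mark beside the shackle, pull the shackle straight out as far as it goes, and then take the safe by its body, lift it out of the cradle and hold it up level, dial on top and shackle still out, at least 15 cm above the bench. Finish while still holding it there, and do not disturb the other things on the bench.

Things in the scene. Friction and masses are not known exactly. Their poses are not given: they have to be found in the camera images.
- cradle: Fixed plywood board, 132 x 100 x 8 mm, in which the key safe lies. Origin: underside, at bench height, exactly below the safe's origin; z up, -x is the way the shackle points. Corner blocks (to 22 mm above the bench, x +-37 to +-51, y +-32.5 to +-42.5 mm) and an end block (to 26 mm, x 53.5 to 60.5 mm) locate the safe; between the corner blocks its sides are open for fingers.
- hasp (a point): Middle of the top of the cradle's steel hasp post (18 mm wide, 6 mm thick, top 38.5 mm above the bench), which stands between the shackle's legs and stops the safe from following the shackle. Its arm reaches over the shackle's short leg, at -y, so the safe cannot be lifted until the shackle is out.
- key_safe: Loose dark steel box with rounded edges, 104 (x) x 62 (y) x 34 (z) mm, 0.35 to 0.5 kg, lying on its back in the cradle 8 mm above the bench, with 1.5 mm of play. Origin: centre of its underside; z up, the shackle comes out of its -x end. On its lid a dial (axis at x = -12 mm) and a plunger (x = +34 mm). Grip its flat 62 mm wide sides from above near x = 0.
- plunger (a joint): Travel of the spring plunger in m: 0 = up, 0.007 = down at its stop. Starts to move at 0.5 N, needs about 2 to 2.5 N to reach the stop (press it 7 to 8 mm; a light force stop may react to jolts before the stop) and springs up when let go. Pressed home it withdraws a bolt inside that otherwise blocks the shackle; the bolt stays withdrawn.
- plunger_top (a point): Centre of the top of the plunger's round steel head, 17 mm in diameter, 14.5 mm above the lid when up. Pressed along -z of the key safe.
- dial (a joint): Dial angle in rad, positive counter-clockwise from above; 0 = pointer at the long mark, on the shackle side of the dial (-x of the safe). Stops at -0.35 and 2.0. Click notches at 0, 0.785 and 1.571 pull it into place (about 0.04 N m to leave one). Starts at 0.6 to 1.75, so turn it clockwise. The dial blocks the shackle unless within about 0.15 of 0.
- dial_grip (a point): On the dial's axis at mid height of its grip bar; the frame turns with the dial. Bar 30 mm long along this frame's x, 12 mm wide, 15 mm tall (top 7.5 mm above this point), on a 34 mm disc whose top is 7.5 mm below this point and 40 mm above the safe's underside. The pointer end, with a nose and a dark line on top, is at -x of this frame.
- shackle (a joint): How far the U-shaped shackle is out of the safe, in m: 0 = in, 0.026 = out at its stop. Slides along -x of the safe with 2 N of friction and stays where it is left. Blocked (but for 1 mm of play) until the plunger has been pressed home and the dial is at the long mark. Its short leg clears the hasp arm at about 0.018.
- shackle_bow (a point): Middle of the shackle's cross bar: round steel, 9 mm in diameter, along y of the safe, its axis 17 mm above the safe's underside (25 mm above the bench in the cradle), at start 110 mm from the safe's origin towards -x. Straight for 26 mm; inside the bow 37 mm between the legs, 46 mm from bar to hasp post. Only the bench lies below.
- sanding_block: Bystander: wooden sanding block, 62 x 114 x 30 mm, lying beside the cradle at +y. Origin: centre of the underside.
- tape_measure: Bystander: tape measure, 36 x 80 x 64 mm, standing beside the cradle at -y. Origin: centre of the underside.
- masking_tape: Bystander: roll of masking tape, 100 mm across, 24 mm tall, lying flat. Origin: centre of the underside.
- mug: Bystander: spotted ceramic mug, 92 x 127 x 93 mm. Origin: centre of the underside.
- wedge_block: Bystander: dark hardwood block, 30 x 70 x 20 mm. Origin: centre of the underside.
- marking_gauge: Bystander: wooden marking gauge, 56 x 220 x 65 mm. Origin: centre of the underside.

How it is judged (in metres and radians):
On the way, in this order (a step that is already met when the one before it is completed fails the run):
1. the clearing plunger is pressed down to its stop (value of joint plunger above 0.006 m), for 0.02 s.
2. the dial's pointer is at the long mark (value of joint dial between -0.15 and 0.15 rad), for 0.2 s.
3. the shackle is pulled out (value of joint shackle above 0.021 m), for 0.2 s.
At the end, for the whole second after the job is handed in: The key safe is held still in the gripper, its underside at least 150 mm above the bench, dial up and level within 0.3 rad, clear of the cradle, with the shackle at least 20 mm out (height (world z) of key_safe above 0.15 m and value of joint shackle above 0.02 m and angle between key_safe's own z axis and vertical below 0.3 rad and contact force between the fingers and key_safe above 2 N and contact force between key_safe and cradle below 0.1 N and linear speed of key_safe below 0.05 m/s); the arm keeps its last pose, push and grip.
It fails at once if a bystander is moved by more than 30 mm (distance of any of sanding_block, tape_measure, masking_tape, mug, wedge_block, marking_gauge from where it was at the start of the episode above 0.03 m).
It also fails if it takes over 64 s, if anything falls off the work surface, if the arm or the gripper's body presses on something with over 40 N, if the wrist force passes 120 N, or if a joint passes its speed limit or range.

## Working session

There is one attempt and no reset: what is moved stays moved. The work goes in short steps, Python scripts to look and compute and a tool call to move; the robot and the scene stay as the last step left them, time stands still between calls to the robot, and variables do not carry over. Pictures are saved under pics/ and viewed, and the job is handed in when it is done.

Besides the shell and the picture viewer there is one more tool, called after "Emit:" by a JSON object that holds its "op" and its "data", one argument or row to a line. servo_tool: Moves the arm, as the interface text tells. Its arguments: {"type":"object","properties":{"motion":{"type":"array","items":{"type":"array","items":{"type":"array","items":{"type":"number"}}}},"gripper":{"type":"number"},"newtons":{"type":"number"}},"required":["motion"]}

```bash
mkdir -p pics; ls; cat > h.py <<'E'
import numpy as np, cv2
from workcell import bot
from scipy.spatial.transform import Rotation as Ro
def save(p,n): cv2.imwrite('pics/%s.png'%n, p['color'][:,:,::-1])
def ray(p,u,v):
    x=(u-p['cx'])/p['fx']; y=(v-p['cy'])/p['fy']
    a,b=x,y
    for _ in range(20):
        s=1+p['k1']*(a*a+b*b); a,b=x/s,y/s
    R=np.array(p['R']);t=np.array(p['t'])
    return -R.T@t, R.T@np.array([a,b,1.0])
def onz(p,u,v,z):
    c,d=ray(p,u,v); return c+d*(z-c[2])/d[2]
def proj(p,X):
    c=np.array(p['R'])@np.array(X,float)+np.array(p['t']); a,b=c[0]/c[2],c[1]/c[2]
    s=1+p['k1']*(a*a+b*b); return np.array([p['fx']*a*s+p['cx'],p['fy']*b*s+p['cy']])
E
python3 - <<'E'
from h import *
for n in ['top','side','wrist']:
    p=bot.camera(n); save(p,n+'0')
    print(n,-np.array(p['R']).T@np.array(p['t']),p['fx'])
    for l in ['key_safe','dial','plunger','plunger_top','dial_grip','shackle_bow','hasp','cradle','shackle']:
        try:
            r=bot.look_for(p,l)
            print(l,[(np.round(q['rect']),round(q['confidence'],2)) for q in r[:2]])
        except Exception as e: print(l,e)
o=bot.get_obs(); print(o)
E
```

```text
pics
top [0.47848236 0.01828774 1.34758904] 533.9707917472346
key_safe [(array([298., 231.,  29.,  69.]), 0.55)]
dial [(array([307., 254.,  11.,  11.]), 0.63)]
plunger []
plunger_top []
dial_grip [(array([306., 255.,  14.,  12.]), 0.57)]
shackle_bow [(array([302., 278.,  25.,  24.]), 0.7), (array([120., 253.,  98.,  23.]), 0.32)]
hasp [(array([295., 230.,  39.,  53.]), 0.57), (array([428., 204.,  53.,  37.]), 0.24)]
cradle [(array([290., 232.,  50.,  56.]), 0.6)]
shackle [(array([303., 279.,  26.,  23.]), 0.55)]
side [ 0.62743637 -0.87067399  0.82375003] 585.2155097288551
key_safe [(array([250., 237.,  84.,  31.]), 0.75)]
dial []
plunger []
plunger_top []
dial_grip [(array([293., 235.,  15.,  18.]), 0.54)]
shackle_bow [(array([253., 247.,  26.,  20.]), 0.61)]
hasp [(array([269., 248.,  72.,  37.]), 0.77), (array([286., 132.,  25.,  58.]), 0.58)]
cradle [(array([273., 241.,  70.,  40.]), 0.6)]
shackle [(array([249., 247.,  28.,  15.]), 0.62)]
wrist [0.17065033 0.52809604 0.37355487] 366.70229760137266
key_safe []
dial []
plunger []
plunger_top []
dial_grip []
shackle_bow []
hasp []
cradle []
shackle []
{'time': 1.5, 'q': array([ 6.39999978e+01,  4.98059242e+00,  1.00789715e+01,  9.50988680e+01,
       -3.91368647e-04,  9.00009573e+01]), 'qd': array([-0.04774273, -0.01925344, -0.07293441, -0.00792616, -0.00220433,
        0.06755672]), 'joint_efforts': array([ 7.50406634e-04, -5.20085549e+01,  4.64863622e+01,  1.39453390e-03,
       -5.74947671e-05,  3.60360957e-05]), 'ee_pos': array([0.24110938, 0.4943433 , 0.25027469]), 'tcp_rot': array([-1.79999511e+02,  3.91376817e-04,  1.53999040e+02]), 'wrist_force': array([ 0.2895841 , -0.29389559,  0.02633407]), 'torque': array([ 0.0032642 ,  0.00066972, -0.032098  ]), 'opening': 0.08518113380048949}
```

```bash
python3 - <<'E'
import cv2
a=cv2.imread('pics/top0.png'); b=cv2.imread('pics/side0.png')
cv2.imwrite('pics/topc.png',cv2.resize(a[200:330,230:400],None,fx=4.5,fy=4.5,interpolation=cv2.INTER_CUBIC))
cv2.imwrite('pics/sidec.png',cv2.resize(b[190:310,220:380],None,fx=5,fy=5,interpolation=cv2.INTER_CUBIC))
E
```

```text
(no output)
```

View pics/top0.png

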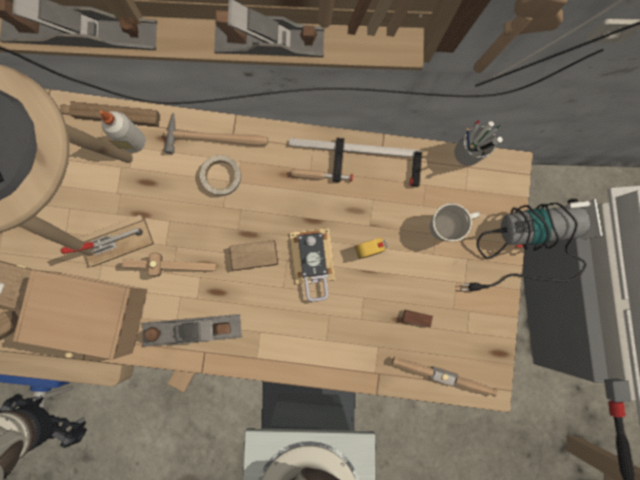

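View pics/topc.png

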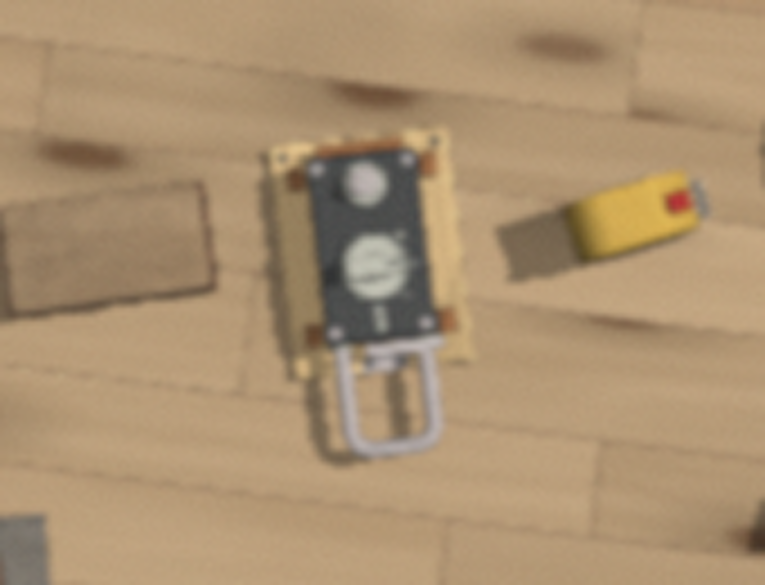

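View pics/sidec.png

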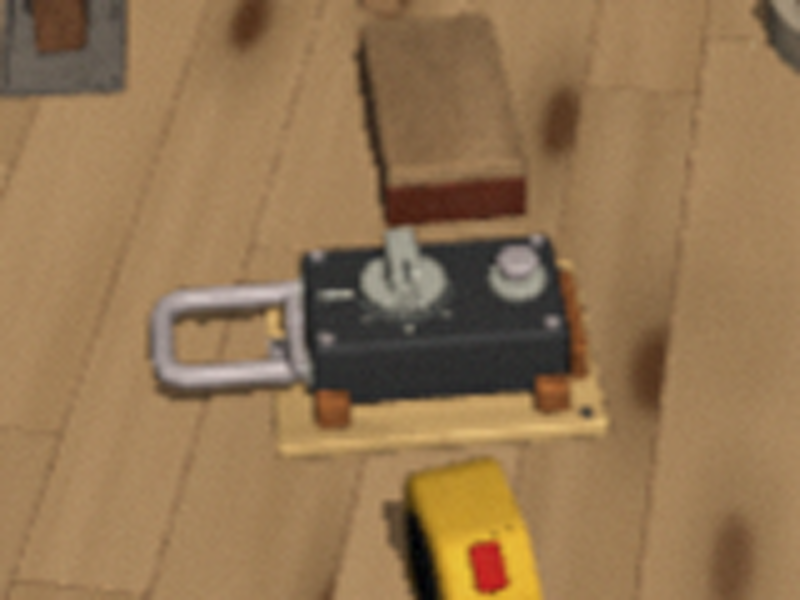

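View pics/wrist0.png

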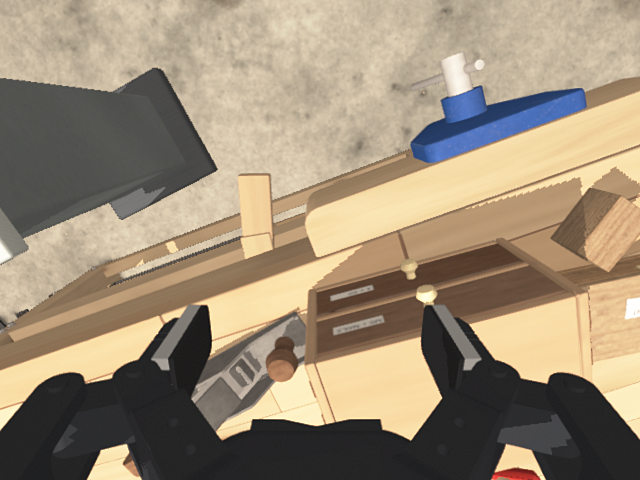

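View pics/side0.png

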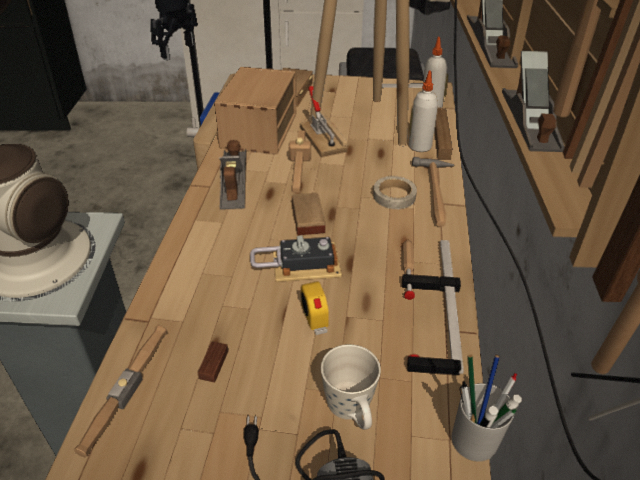

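```bash
python3 - <<'E'
from h import *
p=bot.camera('top'); s=bot.camera('side')
T=lambda u,v:(u/4.5+230,v/4.5+200)
S=lambda u,v:(u/5+220,v/5+190)
P=onz(p,*T(366,184),.0565);D=onz(p,*T(376,268),.050);B=onz(p,*T(397,447),.025)
print('top',P,D,B)
P2=onz(s,*S(518,258),.0565);D2=onz(s,*S(405,287),.048);B2=onz(s,*S(163,342),.025)
print('side',P2,D2,B2)
for a,b in((P,B),(P2,B2)):
    x=(a-b)[:2]; print('yaw',np.degrees(np.arctan2(x[1],x[0])),np.linalg.norm(x), 'should .144')
print(bot.get_obs()['time'])
E
```

```text
top [0.61303203 0.01126395 0.0565    ] [0.56820032 0.0044497  0.05      ] [ 0.47210954 -0.01022446  0.025     ]
side [0.61668346 0.00760194 0.0565    ] [ 0.57201537 -0.00197831  0.048     ] [ 0.47479055 -0.01330656  0.025     ]
yaw 8.669899552204953 0.1425513965354097 should .144
yaw 8.382443355622891 0.14342510760152563 should .144
1.6
```

```bash
cat >> h.py <<'E'
def plan(pos,yaw,o=None,step=40,n=None):
    o=o or bot.get_obs()
    R0=Ro.from_euler('xyz',o['tcp_rot'],degrees=True); p0=np.array(o['ee_pos'])
    R1=Ro.from_euler('xyz',[180,0,yaw],degrees=True); rv=(R0.inv()*R1).as_rotvec()
    d=np.array(pos)-p0
    n=n or int(max(np.ceil(np.linalg.norm(rv)/0.145),np.ceil(np.linalg.norm(d)*1000/step),1))
    print('rows',n,'tool total mm',R0.inv().apply(d*1000).round(1),'rot',rv.round(3),'t',o['time'])
    for i in range(n):
        Ri=R0*Ro.from_rotvec(rv*i/n)
        print((Ri.inv().apply(d*1000/n)).round(1).tolist()+(rv/n).round(4).tolist(),end=',' if (i+1)%5 else '\n')
    print()
E
python3 -c "
from h import *
plan([.585,-.03,.25],98.5)"
```

```text
rows 16 tool total mm [-5.389e+02 -3.205e+02  3.000e-01] rot [-0.     0.     0.969] t 1.6
[-33.7, -20.0, 0.0, -0.0, 0.0, 0.0605],[-34.8, -18.0, 0.0, -0.0, 0.0, 0.0605],[-35.9, -15.8, 0.0, -0.0, 0.0, 0.0605],[-36.7, -13.6, 0.0, -0.0, 0.0, 0.0605],[-37.5, -11.4, 0.0, -0.0, 0.0, 0.0605]
[-38.1, -9.1, 0.0, -0.0, 0.0, 0.0605],[-38.6, -6.8, 0.0, -0.0, 0.0, 0.0605],[-38.9, -4.4, 0.0, -0.0, 0.0, 0.0605],[-39.1, -2.0, 0.0, -0.0, 0.0, 0.0605],[-39.2, 0.3, 0.0, -0.0, 0.0, 0.0605]
[-39.1, 2.7, 0.0, -0.0, 0.0, 0.0605],[-38.9, 5.1, 0.0, -0.0, 0.0, 0.0605],[-38.5, 7.4, 0.0, -0.0, 0.0, 0.0605],[-38.0, 9.7, 0.0, -0.0, 0.0, 0.0605],[-37.3, 12.0, 0.0, -0.0, 0.0, 0.0605]
[-36.5, 14.2, 0.0, -0.0, 0.0, 0.0605],
```

Emit:
{"op": "servo_tool", "data": {
  "motion": [
    [[-34, -20, 0, 0, 0, 0.06], [-35, -18, 0, 0, 0, 0.06], [-36, -16, 0, 0, 0, 0.06], [-37, -14, 0, 0, 0, 0.06], [-37, -11, 0, 0, 0, 0.06]]
  ],
  "gripper": 0
}}

```text
time: 2.1
ee_pos: [0.3496, 0.3289, 0.2504]
tcp_rot: [180.0, 0.0, 136.7]
wrist_force: [0.6, 1.3, 0.4]
opening: 0.0121
```

Emit:
{"op": "servo_tool", "data": {
  "motion": [
    [[-38, -9, 0, 0, 0, 0.06], [-39, -7, 0, 0, 0, 0.06], [-39, -4, 0, 0, 0, 0.06], [-39, -2, 0, 0, 0, 0.06], [-39, 0, 0, 0, 0, 0.06]]
  ]
}}

```text
time: 2.6
ee_pos: [0.4578, 0.1654, 0.2505]
tcp_rot: [180.0, 0.0, 119.5]
wrist_force: [0.0, 0.4, -0.6]
opening: 0.0
```

Emit:
{"op": "servo_tool", "data": {
  "motion": [
    [[-39, 3, 0, 0, 0, 0.06], [-39, 5, 0, 0, 0, 0.06], [-38, 7, 0, 0, 0, 0.06], [-38, 10, 0, 0, 0, 0.06], [-37, 12, 0, 0, 0, 0.06]]
  ]
}}

```text
time: 3.1
ee_pos: [0.5662, 0.0029, 0.2504]
tcp_rot: [180.0, 0.0, 102.3]
wrist_force: [0.5, -0.1, 0.3]
opening: -0.0004
```

Emit:
{"op": "servo_tool", "data": {
  "motion": [
    [[-36, 14, 0, 0, 0, 0.06], [0, 0, 0, 0, 0, 0], [0, 0, 0, 0, 0, 0]]
  ]
}}

```text
time: 3.4
ee_pos: [0.587, -0.0284, 0.2497]
tcp_rot: [-179.9, -0.0, 98.9]
wrist_force: [0.1, 0.2, 0.2]
opening: -0.0002
```

```bash
python3 - <<'E'
from h import *
p=bot.camera('wrist'); save(p,'w1')
import pickle; pickle.dump(p,open('w1.pkl','wb'))
for l in ['dial_grip','plunger_top','shackle_bow']:
    print(l,[(np.round(q['rect']),round(q['confidence'],2)) for q in bot.look_for(p,l)[:2]])
o=bot.get_obs();print(o['time'],o['ee_pos'],o['tcp_rot'],o['wrist_force'])
E
```

```text
dial_grip [(array([283., 149.,  39.,  43.]), 0.75)]
plunger_top [(array([344., 164.,  22.,  17.]), 0.49)]
shackle_bow [(array([194., 135.,  64.,  60.]), 0.88)]
3.6 [ 0.58655087 -0.02681147  0.25066827] [1.79975637e+02 2.52882982e-03 9.90812093e+01] [-0.60689788  0.1296677  -0.58255665]
```

View pics/w1.png

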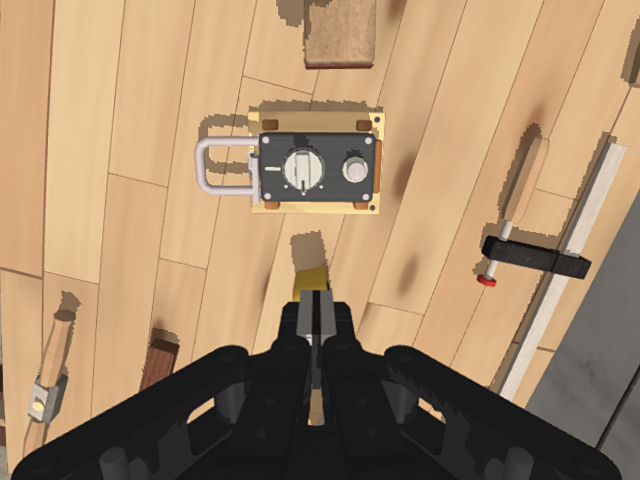

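```bash
python3 - <<'E'
import cv2
a=cv2.imread('pics/w1.png')
cv2.imwrite('pics/w1c.png',cv2.resize(a[100:220,190:390],None,fx=4,fy=4,interpolation=cv2.INTER_CUBIC))
E
```

```text
(no output)
```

View pics/w1c.png

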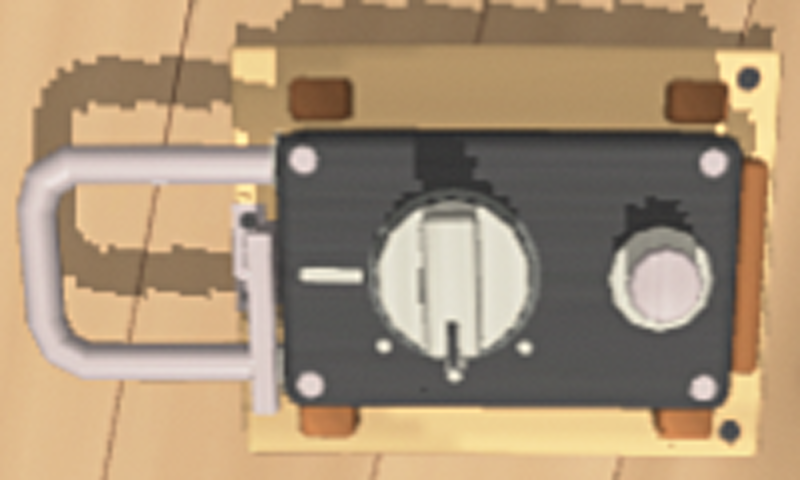

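```bash
python3 - <<'E'
from h import *
import pickle; p=pickle.load(open('w1.pkl','rb'))
T=lambda u,v:(u/4+190,v/4+100)
q=lambda u,v,z:onz(p,*T(u,v),z)[:2]
print('cam',-np.array(p['R']).T@np.array(p['t']))
P=q(666,287,.0565);B=q(40,265,.025)
print('P',P,'B',B)
sc=np.array([q(303,160,.042),q(713,163,.042),q(703,387,.042),q(310,385,.042)]);c=sc.mean(0)
print('screws',sc,c)
x=sc[1]+sc[2]-sc[0]-sc[3];print('yaw',np.degrees(np.arctan2(x[1],x[0])))
x=P-B;print('yaw',np.degrees(np.arctan2(x[1],x[0])),np.linalg.norm(x))
print('dial disc',q(453,277,.048))
a,b=q(451,212,.063),q(453,350,.063);d=a-b
print('bar',a,b,(a+b)/2,np.degrees(np.arctan2(d[1],d[0])))
E
```

```text
cam [0.57504125 0.04847634 0.37303577]
P [0.61568322 0.01140124] B [ 0.47298052 -0.00992062]
screws [[ 0.53379056  0.02462061]
 [ 0.62266708  0.03794256]
 [ 0.63020433 -0.01138257]
 [ 0.54116306 -0.0249228 ]] [0.58195626 0.00656445]
yaw 8.585719574684232
yaw 8.497955501940254 0.1442868077321154
dial disc [0.57007565 0.00525559]
bar [0.56795166 0.02043254] [ 0.57254514 -0.00803091] [0.5702484  0.00620082] 99.16745486214609
```

```bash
python3 -c "
from h import *
plan([.6155,.0114,.085],98.5)"
```

```text
rows 5 tool total mm [ 33.2  34.5 165.7] rot [0.   0.   0.01] t 3.6
[6.6, 6.9, 33.1, 0.0001, 0.0, 0.002],[6.6, 6.9, 33.1, 0.0001, 0.0, 0.002],[6.7, 6.9, 33.1, 0.0001, 0.0, 0.002],[6.7, 6.9, 33.1, 0.0001, 0.0, 0.002],[6.7, 6.9, 33.1, 0.0001, 0.0, 0.002]
```

Emit:
{"op": "servo_tool", "data": {
  "motion": [
    [[8, 8.5, 38, 0, 0, 0.005], [8, 8.5, 38, 0, 0, 0.005], [8, 8.5, 38, 0, 0, 0], [8, 8.5, 38, 0, 0, 0], [0, 0, 8, 0, 0, 0]]
  ]
}}

```text
time: 4.1
ee_pos: [0.6136, 0.0107, 0.0859]
tcp_rot: [-179.7, -0.1, 98.6]
wrist_force: [-0.4, 0.6, -0.6]
opening: 0.0001
```

Emit:
{"op": "servo_tool", "data": {
  "motion": [
    [[0, 0, 5, 0, 0, 0], [0, 0, 0, 0, 0, 0]]
  ]
}}

```text
time: 4.3
ee_pos: [0.6159, 0.009, 0.0868]
tcp_rot: [179.9, 0.0, 98.4]
wrist_force: [0.2, -0.1, 0.9]
opening: 0.0003
```

Emit:
{"op": "servo_tool", "data": {
  "motion": [
    [[1, 0, 5, 0, 0, 0], [1, 0, 3, 0, 0, 0], [0, 0, 0, 0, 0, 0]]
  ]
}}

```text
time: 4.6
ee_pos: [0.6155, 0.0109, 0.0777]
tcp_rot: [180.0, 0.0, 98.4]
wrist_force: [0.3, -0.4, 0.5]
opening: 0.0001
```

Emit:
{"op": "servo_tool", "data": {
  "motion": [
    [[0, 0, 2, 0, 0, 0], [0, 0, 2, 0, 0, 0], [0, 0, 0, 0, 0, 0]]
  ]
}}

```text
time: 4.9
ee_pos: [0.6156, 0.0109, 0.0733]
tcp_rot: [180.0, 0.0, 98.4]
wrist_force: [0.0, -0.2, 0.6]
opening: 0.0
```

Emit:
{"op": "servo_tool", "data": {
  "motion": [
    [[0, 0, 2, 0, 0, 0], [0, 0, 2, 0, 0, 0], [0, 0, 0, 0, 0, 0], [0, 0, 0, 0, 0, 0]]
  ]
}}

```text
time: 5.3
ee_pos: [0.6154, 0.011, 0.0691]
tcp_rot: [-180.0, 0.0, 98.4]
wrist_force: [1.1, -0.0, 2.0]
opening: -0.0
```

Emit:
{"op": "servo_tool", "data": {
  "motion": [
    [[0, 0, 1, 0, 0, 0], [0, 0, 0, 0, 0, 0], [0, 0, 0, 0, 0, 0]]
  ]
}}

```text
time: 5.6
ee_pos: [0.6155, 0.011, 0.0683]
tcp_rot: [180.0, 0.0, 98.4]
wrist_force: [0.4, -0.3, 2.5]
opening: 0.0001
```

Emit:
{"op": "servo_tool", "data": {
  "motion": [
    [[0, 0, 1, 0, 0, 0], [0, 0, 0, 0, 0, 0], [0, 0, 0, 0, 0, 0]]
  ]
}}

```text
time: 5.9
ee_pos: [0.6156, 0.011, 0.0681]
tcp_rot: [180.0, 0.0, 98.4]
wrist_force: [-0.4, -0.4, 7.4]
opening: -0.0001
```

Emit:
{"op": "servo_tool", "data": {
  "motion": [
    [[0, 0, 1, 0, 0, 0], [0, 0, 0, 0, 0, 0], [0, 0, 0, 0, 0, 0]]
  ]
}}

```text
time: 6.2
ee_pos: [0.6156, 0.011, 0.0678]
tcp_rot: [179.9, 0.0, 98.4]
wrist_force: [-2.8, -1.0, 12.3]
opening: 0.0
```

Emit:
{"op": "servo_tool", "data": {
  "motion": [
    [[0, 0, -20, 0, 0, 0], [0, 0, -20, 0, 0, 0], [0, 0, 0, 0, 0, 0]]
  ],
  "gripper": 0
}}

```text
time: 6.5
ee_pos: [0.6163, 0.0111, 0.1087]
tcp_rot: [179.8, 0.0, 98.4]
wrist_force: [1.1, -0.7, 0.5]
opening: -0.0002
```

```bash
python3 -c "
from h import *
plan([.570,.0052,.110],98.5)"
```

```text
rows 2 tool total mm [  1.  -46.7  -1.4] rot [ 0.003  0.    -0.001] t 6.5
[0.5, -23.4, -0.7, 0.0016, 0.0001, -0.0007],[0.5, -23.4, -0.7, 0.0016, 0.0001, -0.0007],
```

Emit:
{"op": "servo_tool", "data": {
  "motion": [
    [[0.5, -23, 0, 0, 0, 0], [0.5, -23, 0, 0, 0, 0], [0, 0, 0, 0, 0, 0], [0, 0, 0, 0, 0, 0]]
  ],
  "gripper": 32
}}

```text
time: 6.9
ee_pos: [0.5696, 0.0053, 0.1057]
tcp_rot: [-180.0, -0.0, 98.4]
wrist_force: [0.7, 0.2, 0.2]
opening: 0.0321
```

```bash
python3 - <<'E'
from h import *
p=bot.camera('wrist'); save(p,'w2')
o=bot.get_obs();print(o['time'],o['ee_pos'],o['tcp_rot'],o['opening'])
E
```

```text
6.95 [0.57003492 0.00536178 0.10581712] [-1.79996874e+02 -5.16417231e-03  9.84233582e+01] 0.03183741848027382
```

View pics/w2.png

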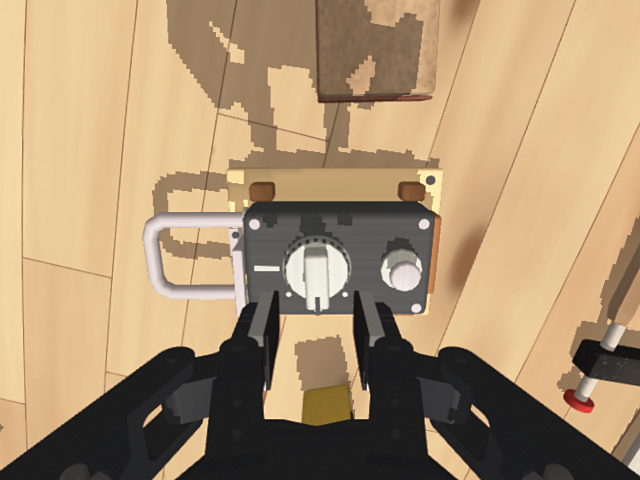

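Emit:
{"op": "servo_tool", "data": {
  "motion": [
    [[0, 0, 15, 0, 0, 0], [0, 0, 15, 0, 0, 0], [0, 0, 5, 0, 0, 0], [0, 0, 0, 0, 0, 0]]
  ]
}}

```text
time: 7.35
ee_pos: [0.5689, 0.0053, 0.0693]
tcp_rot: [-179.8, -0.0, 98.4]
wrist_force: [-0.2, 0.0, -0.3]
opening: 0.0322
```

Emit:
{"op": "servo_tool", "data": {
  "motion": [
    [[0, 0, 0, 0, 0, 0], [0, 0, 0, 0, 0, 0], [0, 0, 0, 0, 0, 0]]
  ],
  "gripper": 0,
  "newtons": 25
}}

```text
time: 7.65
ee_pos: [0.5699, 0.0053, 0.0716]
tcp_rot: [180.0, -0.0, 98.4]
wrist_force: [-0.1, 0.1, -1.5]
opening: 0.0113
```

Emit:
{"op": "servo_tool", "data": {
  "motion": [
    [[0, 0, 0, 0, 0, 0.12], [0, 0, 0, 0, 0, 0.12], [0, 0, 0, 0, 0, 0.12], [0, 0, 0, 0, 0, 0.12], [0, 0, 0, 0, 0, 0.12]]
  ]
}}

```text
time: 8.15
ee_pos: [0.5696, 0.0054, 0.0716]
tcp_rot: [-180.0, -0.0, 63.8]
wrist_force: [-2.7, 1.5, 0.1]
opening: 0.0109
```

Emit:
{"op": "servo_tool", "data": {
  "motion": [
    [[0, 0, 0, 0, 0, 0.12], [0, 0, 0, 0, 0, 0.12], [0, 0, 0, 0, 0, 0.12], [0, 0, 0, 0, 0, 0.12], [0, 0, 0, 0, 0, 0.12]]
  ]
}}

```text
time: 8.65
ee_pos: [0.5693, 0.0057, 0.0716]
tcp_rot: [-179.9, 0.0, 29.4]
wrist_force: [-3.2, 2.9, 0.2]
opening: 0.0109
```

Emit:
{"op": "servo_tool", "data": {
  "motion": [
    [[0, 0, 0, 0, 0, 0.12], [0, 0, 0, 0, 0, 0.12], [0, 0, 0, 0, 0, 0.12], [0, 0, 0, 0, 0, 0], [0, 0, 0, 0, 0, 0]]
  ]
}}

```text
time: 9.15
ee_pos: [0.5695, 0.0056, 0.0716]
tcp_rot: [-180.0, 0.0, 9.3]
wrist_force: [-4.5, 2.9, 2.9]
opening: 0.011
```

Pose yaw 9.3°, target about 8.5°. Now release, rise, and look.

Emit:
{"op": "servo_tool", "data": {
  "motion": [
    [[0, 0, 0, 0, 0, 0.01], [0, 0, 0, 0, 0, 0], [0, 0, 0, 0, 0, 0]]
  ]
}}

```text
time: 9.45
ee_pos: [0.5694, 0.0056, 0.0716]
tcp_rot: [-180.0, 0.0, 8.7]
wrist_force: [-5.1, 2.3, 2.9]
opening: 0.0114
```

Emit:
{"op": "servo_tool", "data": {
  "motion": [
    [[0, 0, 0, 0, 0, 0], [0, 0, 0, 0, 0, 0], [0, 0, 0, 0, 0, 0]]
  ],
  "gripper": 32
}}

```text
time: 9.75
ee_pos: [0.5701, 0.0051, 0.0715]
tcp_rot: [180.0, -0.0, 8.5]
wrist_force: [0.4, -0.5, 0.1]
opening: 0.032
```

Emit:
{"op": "servo_tool", "data": {
  "motion": [
    [[0, 0, -20, 0, 0, 0], [0, 0, -40, 0, 0, 0], [-30, 0, -40, 0, 0, 0], [-30, 0, 0, 0, 0, 0], [0, 0, 0, 0, 0, 0]]
  ]
}}

```text
time: 10.25
ee_pos: [0.509, -0.004, 0.1732]
tcp_rot: [180.0, -0.1, 8.5]
wrist_force: [0.4, 0.2, -0.2]
opening: 0.0323
```

```bash
python3 - <<'E'
from h import *
p=bot.camera('wrist'); save(p,'w3')
o=bot.get_obs();print(o['time'],o['ee_pos'],o['tcp_rot'],o['opening'])
E
```

```text
10.3 [ 0.51006438 -0.00382135  0.1722434 ] [ 1.79971197e+02 -1.16569912e-01  8.47934418e+00] 0.03204493734499204
```

View pics/w3.png

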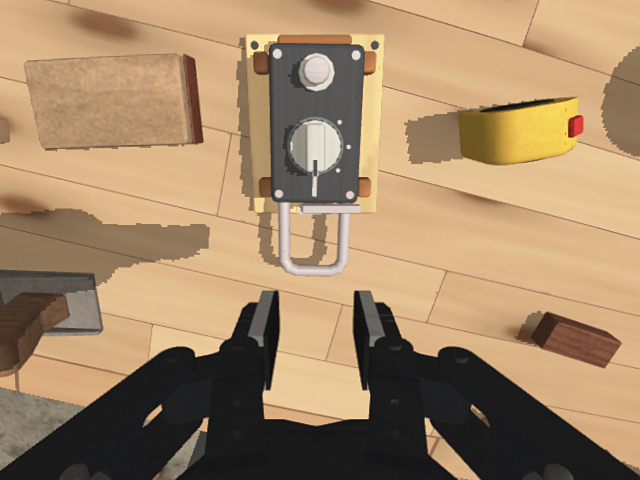

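```bash
python3 -c "
from h import *
plan([.473,-.0099,.10],98.5,n=12)"
```

```text
rows 12 tool total mm [-37.7   0.5  72.2] rot [ 2.000e-03 -1.000e-03 -1.571e+00] t 10.3
[-3.1, 0.0, 6.0, 0.0002, -0.0001, -0.1309],[-3.1, -0.4, 6.0, 0.0002, -0.0001, -0.1309],[-3.0, -0.8, 6.0, 0.0002, -0.0001, -0.1309],[-2.9, -1.2, 6.0, 0.0002, -0.0001, -0.1309],[-2.7, -1.5, 6.0, 0.0002, -0.0001, -0.1309]
[-2.5, -1.9, 6.0, 0.0002, -0.0001, -0.1309],[-2.3, -2.2, 6.0, 0.0002, -0.0001, -0.1309],[-1.9, -2.5, 6.0, 0.0002, -0.0001, -0.1309],[-1.6, -2.7, 6.0, 0.0002, -0.0001, -0.1309],[-1.2, -2.9, 6.0, 0.0002, -0.0001, -0.1309]
[-0.9, -3.0, 6.0, 0.0002, -0.0001, -0.1309],[-0.5, -3.1, 6.0, 0.0002, -0.0001, -0.1309],
```

Emit:
{"op": "servo_tool", "data": {
  "motion": [
    [[-19, 0, 0, 0, 0, -0.131], [-18, 2.5, 0, 0, 0, -0.131], [0, 0, 0, 0, 0, -0.131], [0, 0, 0, 0, 0, -0.131], [0, 0, 10, 0, 0, -0.131]]
  ]
}}

```text
time: 10.8
ee_pos: [0.4762, -0.0138, 0.1616]
tcp_rot: [179.9, -0.1, 46.3]
wrist_force: [0.3, -0.2, 0.2]
opening: 0.0318
```

Emit:
{"op": "servo_tool", "data": {
  "motion": [
    [[0, 0, 15, 0, 0, -0.131], [0, 0, 15, 0, 0, -0.131], [0, 0, 15, 0, 0, -0.131], [0, 0, 15, 0, 0, -0.131], [0, 0, 0, 0, 0, -0.131]]
  ]
}}

```text
time: 11.3
ee_pos: [0.4745, -0.0136, 0.0984]
tcp_rot: [-179.8, 0.0, 83.9]
wrist_force: [-0.3, 0.4, -0.2]
opening: 0.0319
```

Emit:
{"op": "servo_tool", "data": {
  "motion": [
    [[0, 0, 0, 0, 0, -0.131], [0, 0, 0, 0, 0, -0.131], [0, 0, 0, 0, 0, 0], [0, 0, 0, 0, 0, 0]]
  ]
}}

```text
time: 11.7
ee_pos: [0.4753, -0.0137, 0.1008]
tcp_rot: [-180.0, -0.0, 98.3]
wrist_force: [0.3, -0.3, -0.2]
opening: 0.032
```

```bash
python3 - <<'E'
from h import *
p=bot.camera('wrist'); save(p,'w4')
plan([.473,-.0099,.10],98.5)
E
```

```text
rows 1 tool total mm [ 4.1 -1.7  0.9] rot [-0.    -0.    -0.003] t 11.75
[4.1, -1.7, 0.9, -0.0004, -0.0, -0.0027],
```

View pics/w4.png

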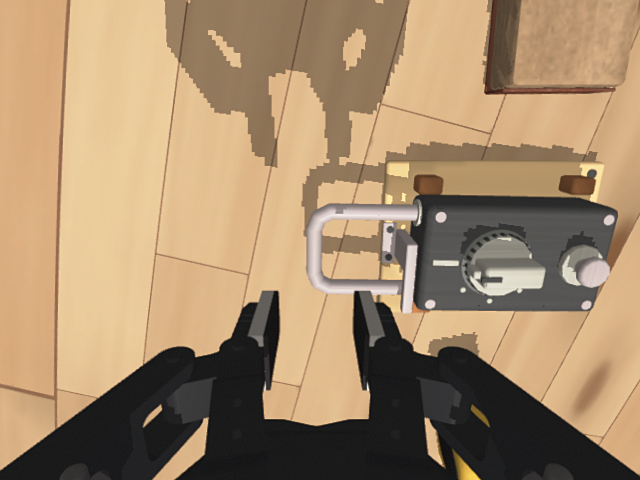

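Emit:
{"op": "servo_tool", "data": {
  "motion": [
    [[4, -2, 10, 0, 0, 0], [0, 0, 20, 0, 0, 0], [0, 0, 15, 0, 0, 0], [0, 0, 0, 0, 0, 0]]
  ]
}}

```text
time: 12.15
ee_pos: [0.4708, -0.0099, 0.0536]
tcp_rot: [-179.8, -0.0, 98.5]
wrist_force: [-0.4, -0.8, -0.7]
opening: 0.0322
```

Emit:
{"op": "servo_tool", "data": {
  "motion": [
    [[0, 0, 12, 0, 0, 0], [0, 0, 10, 0, 0, 0], [0, 0, 5, 0, 0, 0], [0, 0, 0, 0, 0, 0]]
  ]
}}

```text
time: 12.55
ee_pos: [0.472, -0.0101, 0.0285]
tcp_rot: [-179.9, -0.0, 98.5]
wrist_force: [-0.4, 0.2, -0.0]
opening: 0.032
```

Emit:
{"op": "servo_tool", "data": {
  "motion": [
    [[0, 0, 0, 0, 0, 0], [0, 0, 0, 0, 0, 0], [0, 0, 0, 0, 0, 0]]
  ],
  "gripper": 0,
  "newtons": 30
}}

```text
time: 12.85
ee_pos: [0.4728, -0.0101, 0.0298]
tcp_rot: [180.0, 0.0, 98.5]
wrist_force: [0.5, -0.3, 1.1]
opening: 0.0081
```

Emit:
{"op": "servo_tool", "data": {
  "motion": [
    [[0, -4, 0, 0, 0, 0], [0, -4, 0, 0, 0, 0], [0, 0, 0, 0, 0, 0]]
  ]
}}

```text
time: 13.15
ee_pos: [0.4641, -0.0114, 0.0296]
tcp_rot: [180.0, 0.0, 98.5]
wrist_force: [-1.0, -1.2, 3.2]
opening: 0.0077
```

Emit:
{"op": "servo_tool", "data": {
  "motion": [
    [[0, -5, 0, 0, 0, 0], [0, -5, 0, 0, 0, 0], [0, -5, 0, 0, 0, 0], [0, -3, 0, 0, 0, 0], [0, 0, 0, 0, 0, 0]]
  ]
}}

```text
time: 13.65
ee_pos: [0.4461, -0.014, 0.0293]
tcp_rot: [-180.0, 0.0, 98.5]
wrist_force: [-1.0, -0.4, 3.5]
opening: 0.008
```

Emit:
{"op": "servo_tool", "data": {
  "motion": [
    [[0, -1, 0, 0, 0, 0], [0, 0, 0, 0, 0, 0]]
  ]
}}

```text
time: 13.85
ee_pos: [0.4461, -0.0141, 0.0295]
tcp_rot: [180.0, 0.0, 98.5]
wrist_force: [3.5, -0.7, 1.7]
opening: 0.0079
```

Emit:
{"op": "servo_tool", "data": {
  "motion": [
    [[0, -1, 0, 0, 0, 0], [0, 0, 0, 0, 0, 0], [0, 0, 0, 0, 0, 0]]
  ]
}}

```text
time: 14.15
ee_pos: [0.4459, -0.0142, 0.0297]
tcp_rot: [179.9, 0.0, 98.5]
wrist_force: [7.4, -0.6, 0.5]
opening: 0.0083
```

Emit:
{"op": "servo_tool", "data": {
  "motion": [
    [[0, 1.5, 0, 0, 0, 0], [0, 0, 0, 0, 0, 0], [0, 0, 0, 0, 0, 0], [0, 0, 0, 0, 0, 0]]
  ],
  "gripper": 30
}}

```text
time: 14.55
ee_pos: [0.4458, -0.014, 0.0289]
tcp_rot: [-179.9, -0.0, 98.5]
wrist_force: [0.4, 0.1, 0.0]
opening: 0.0304
```

Emit:
{"op": "servo_tool", "data": {
  "motion": [
    [[0, 0, -20, 0, 0, 0], [0, 0, -40, 0, 0, 0], [0, 0, -40, 0, 0, 0], [0, 0, 0, 0, 0, 0]]
  ]
}}

```text
time: 14.95
ee_pos: [0.4482, -0.014, 0.1345]
tcp_rot: [179.6, 0.1, 98.5]
wrist_force: [0.9, -0.4, 0.1]
opening: 0.0298
```

```bash
python3 - <<'E'
from h import *
p=bot.camera('wrist'); save(p,'w5')
plan([.567,.0045,.13],8.5,n=12)
E
```

```text
rows 12 tool total mm [  0.6 121.    2.3] rot [ 0.004 -0.003  1.571] t 15.0
[0.0, 10.1, 0.2, 0.0003, -0.0002, 0.131],[1.4, 10.0, 0.2, 0.0003, -0.0002, 0.131],[2.7, 9.7, 0.2, 0.0003, -0.0002, 0.131],[3.9, 9.3, 0.2, 0.0003, -0.0002, 0.131],[5.1, 8.7, 0.2, 0.0003, -0.0002, 0.131]
[6.2, 8.0, 0.2, 0.0003, -0.0002, 0.131],[7.2, 7.1, 0.2, 0.0003, -0.0002, 0.131],[8.0, 6.1, 0.2, 0.0003, -0.0002, 0.131],[8.8, 5.0, 0.2, 0.0003, -0.0002, 0.131],[9.3, 3.8, 0.2, 0.0003, -0.0002, 0.131]
[9.8, 2.6, 0.2, 0.0003, -0.0002, 0.131],[10.0, 1.3, 0.2, 0.0003, -0.0002, 0.131],
```

View pics/w5.png

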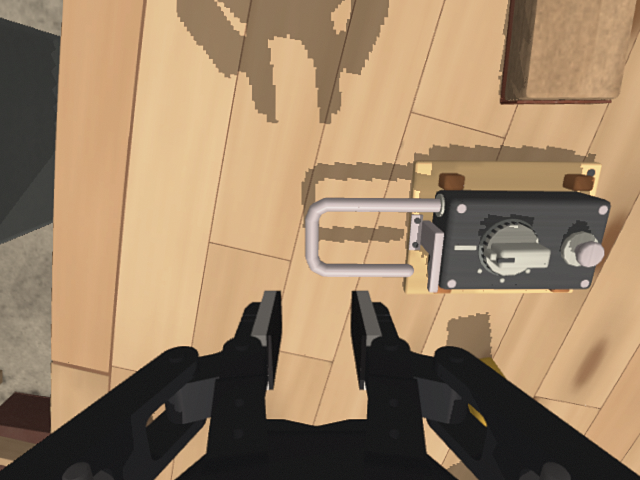

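Emit:
{"op": "servo_tool", "data": {
  "motion": [
    [[0, 11, 0, 0, 0, 0.131], [1.5, 11, 0, 0, 0, 0.131], [3, 11, 0, 0, 0, 0.131], [4.5, 10.5, 0, 0, 0, 0.131], [5.5, 9.5, 0, 0, 0, 0.131]]
  ],
  "gripper": 80
}}

```text
time: 15.5
ee_pos: [0.5012, -0.0054, 0.1278]
tcp_rot: [-179.9, 0.1, 60.7]
wrist_force: [0.1, 0.4, -0.1]
opening: 0.08
```

Emit:
{"op": "servo_tool", "data": {
  "motion": [
    [[7, 9, 0, 0, 0, 0.131], [8, 8, 0, 0, 0, 0.131], [9, 7, 0, 0, 0, 0.131], [9.5, 5.5, 0, 0, 0, 0.131], [10, 4, 0, 0, 0, 0.131]]
  ]
}}

```text
time: 16.0
ee_pos: [0.5565, 0.003, 0.1277]
tcp_rot: [-179.9, 0.1, 23.2]
wrist_force: [-0.1, 0.0, 0.1]
opening: 0.08
```

Emit:
{"op": "servo_tool", "data": {
  "motion": [
    [[10.5, 3, 0, 0, 0, 0.131], [11, 1.5, 0, 0, 0, 0.131], [0, 0, 0, 0, 0, 0], [0, 0, 0, 0, 0, 0]]
  ]
}}

```text
time: 16.4
ee_pos: [0.5778, 0.0059, 0.1281]
tcp_rot: [-180.0, 0.1, 8.7]
wrist_force: [0.1, 0.4, 0.2]
opening: 0.0799
```

```bash
python3 - <<'E'
from h import *
p=bot.camera('wrist'); save(p,'w6')
plan([.580,.0062,.13],8.5)
E
```

```text
rows 1 tool total mm [ 2.3  0.  -1.5] rot [-0.     0.002  0.003] t 16.45
[2.3, 0.0, -1.5, -0.0002, 0.0016, 0.003],
```

View pics/w6.png

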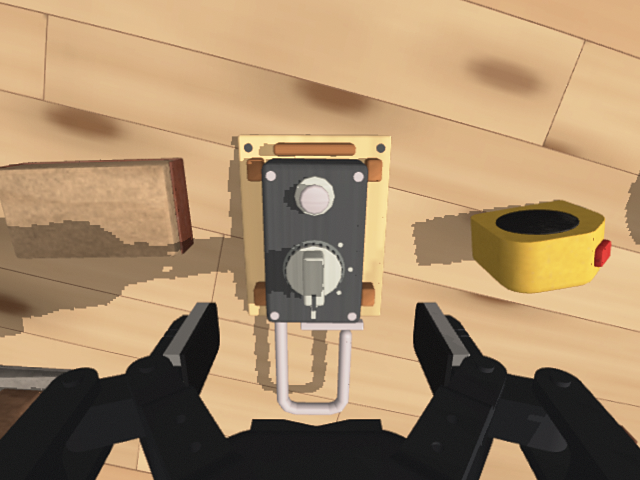

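Emit:
{"op": "servo_tool", "data": {
  "motion": [
    [[2, 0, 30, 0, 0, 0], [0, 0, 30, 0, 0, 0], [0, 0, 15, 0, 0, 0], [0, 0, 0, 0, 0, 0]]
  ]
}}

```text
time: 16.85
ee_pos: [0.5787, 0.0062, 0.0521]
tcp_rot: [-180.0, 0.2, 8.5]
wrist_force: [0.6, -0.3, -0.1]
opening: 0.0803
```

Emit:
{"op": "servo_tool", "data": {
  "motion": [
    [[0, 0, 10, 0, 0, 0], [0, 0, 7, 0, 0, 0], [0, 0, 5, 0, 0, 0], [0, 0, 0, 0, 0, 0]]
  ]
}}

```text
time: 17.25
ee_pos: [0.5803, 0.0062, 0.0319]
tcp_rot: [-180.0, 0.0, 8.5]
wrist_force: [0.1, -0.1, -0.6]
opening: 0.0797
```

Emit:
{"op": "servo_tool", "data": {
  "motion": [
    [[0, 0, 0, 0, 0, 0], [0, 0, 0, 0, 0, 0], [0, 0, 0, 0, 0, 0], [0, 0, 0, 0, 0, 0]]
  ],
  "gripper": 40,
  "newtons": 60
}}

```text
time: 17.65
ee_pos: [0.581, 0.0065, 0.0332]
tcp_rot: [-180.0, -0.1, 8.5]
wrist_force: [-0.5, 2.0, 4.9]
opening: 0.0608
```

Emit:
{"op": "servo_tool", "data": {
  "motion": [
    [[0, 0, -5, 0, 0, 0], [0, 0, -8, 0, 0, 0], [0, 0, -10, 0, 0, 0], [0, 0, 0, 0, 0, 0]]
  ]
}}

```text
time: 18.05
ee_pos: [0.5809, 0.0061, 0.0563]
tcp_rot: [180.0, -0.0, 8.5]
wrist_force: [-0.1, -0.2, -4.2]
opening: 0.0607
```

```bash
python3 - <<'E'
from h import *
p=bot.camera('side'); save(p,'s2')
cv2.imwrite('pics/s2c.png',cv2.resize(p['color'][150:330,190:400,::-1],None,fx=3.5,fy=3.2))
E
```

```text
(no output)
```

View pics/s2c.png

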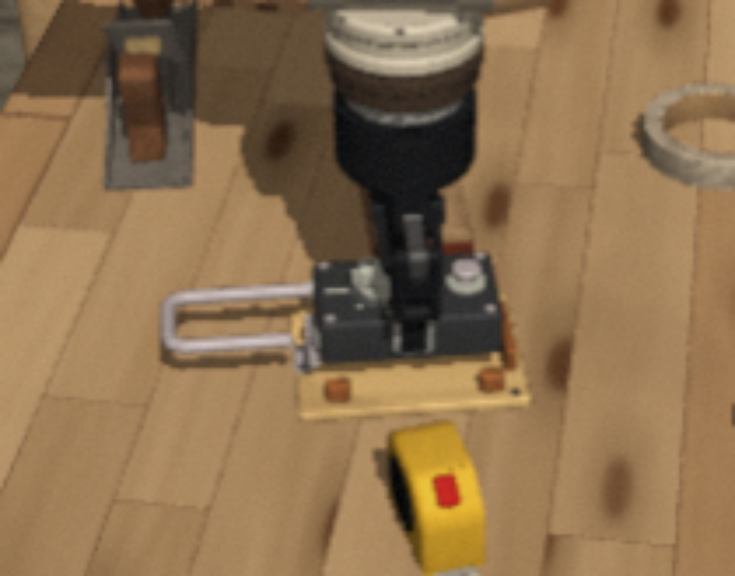

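Emit:
{"op": "servo_tool", "data": {
  "motion": [
    [[0, 0, -15, 0, 0, 0], [0, 0, -25, 0, 0, 0], [0, 0, -30, 0, 0, 0], [0, 0, -30, 0, 0, 0], [0, 0, -30, 0, 0, 0]]
  ]
}}

```text
time: 18.6
ee_pos: [0.5797, 0.006, 0.1856]
tcp_rot: [180.0, 0.1, 8.5]
wrist_force: [1.3, -0.2, -4.5]
opening: 0.061
```

Emit:
{"op": "servo_tool", "data": {
  "motion": [
    [[0, 0, -25, 0, 0, 0], [0, 0, -10, 0, 0, 0], [0, 0, 0, 0, 0, 0], [0, 0, 0, 0, 0, 0], [0, 0, 0, 0, 0, 0]]
  ]
}}

```text
time: 19.1
ee_pos: [0.5799, 0.0062, 0.2183]
tcp_rot: [-180.0, 0.2, 8.5]
wrist_force: [0.9, -1.0, -4.6]
opening: 0.0608
```

```bash
python3 - <<'E'
from h import *
p=bot.camera('side'); save(p,'s3')
o=bot.get_obs();print(o['time'],o['ee_pos'],o['tcp_rot'],o['opening'],o['wrist_force'])
E
```

```text
19.15 [0.5799495  0.0062088  0.21850601] [-1.79982345e+02  1.55200424e-01  8.46784573e+00] 0.06098520445742103 [ 0.05973349  0.36047654 -5.22039839]
```

View pics/s3.png

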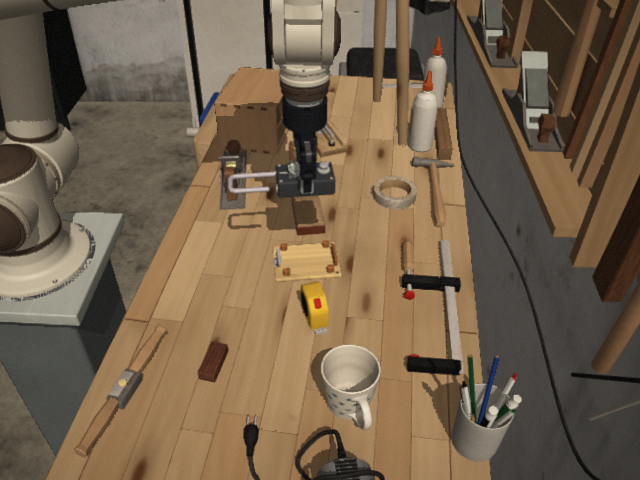

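The side view shows the safe held level at about (305, 180), with the shackle out and the empty cradle below at (307, 261). The bystanders haven't moved. I'm handing the job in.

```bash
python3 -c "
from h import *
print(bot.job_done())"
```

```text
the job is handed in; nothing more can be done
None
```

The job is handed in at about 19 s, and the safe was still held up above the bench at that point. The hand-in gives no verdict, so what follows is from my own checks.

1. **Plunger:** I pressed it to its stop. After about 7 mm of travel the force rose sharply from 2.5 N to 12 N.
2. **Dial:** It started in the 1.571 notch. I turned it 90° clockwise, and the wrist picture then showed the pointer on the long mark.
3. **Shackle:** I gripped the bow and pulled about 27 mm, until the force rose at its stop. The picture showed the short leg clear of the hasp arm.
4. **Lift:** I gripped the safe by its sides at 60 N and raised it to a TCP height of 0.218 m. That puts the underside at about 0.19 m. The tool was level to within 0.2° and the finger opening was steady at 61 mm. The wrist carried 4 to 5 N, which fits the safe's weight.

The last side picture shows the safe level with the shackle out, the cradle empty and the bystanders by eye where they started. None of the checks failed. The opening read about 1 mm under the nominal size on the dial bar, bow and body, which I took as a sensor offset.

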